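Switch on the guarded bench outlet for the hotplate stirrer

TASK

Switch on the bench outlet for the hotplate stirrer: on the power box, lift the hinged guard on the stirrer's side right back with a fingertip until it rests open, flip the toggle beneath it from front to back, then tip the guard forward and let it drop shut by itself. Use only light pushes of the fingers and pick nothing up; leave the other guard and toggle, and everything standing around, as they are.

Things in the scene. Friction and masses are not known exactly. Their poses are not given: they have to be found in the camera images.
- power_box: Bench power box: fixed white steel box with an aluminium top, 100 mm deep (its x), 200 mm wide (its y), 90 mm high; origin at the centre of its underside, x from its front to its back, y to its left, z up. Its front looks roughly at the robot. One power outlet in each end face (left +y, right -y), each with its own guarded toggle switch on top at y = +48 mm (left) and y = -48 mm (right). A switch feeds the outlet of its own side.
- stirrer: Hotplate stirrer: white box with a square white plate on top and two black knobs on its front, 225 mm x 150 mm, 93 mm high, 1.8 kg, origin at the centre of its underside. It stands loose beside one end of the power box; its side of the box (+y left or -y right, in the box's frame) tells which outlet and switch serve it.
- guard_left_hinge (a point): Middle of the hinge line of the left guard, at x = +30, y = +48, z = 98 mm in the box's frame; the hinge line runs along the box's y. The guard is a grey plastic hood, open below and closed on its four sides, that covers the toggle: 80 mm from hinge to front wall, 70 mm wide, 36 mm high, its roof 30 mm above the hinge line and its rim 6 mm below it when shut, walls 3 mm. This frame turns with the guard (equal to the box's frame when shut).
- guard_left_lip (a point): Front edge of the left guard's lip, 106 mm in front of the hinge line and 7 mm above it when shut. The lip is a tab 50 mm wide (along the hinge direction) and 4 mm thick (front edge rolled, 6 mm) that starts at the foot of the hood's front wall, 3 mm below the hinge line, and flares forward and upward at 0.4 rad. It overhangs the front face of the box by 26 mm, with free space below it down to the bench, so a tilted fingertip can go under it.
- guard_left (a joint): Angle of the left guard: 0 shut, grows as the lip swings up and back, stop at 1.83 rad (fully open, leaning back). About 0.09 kg, no spring: it falls shut by its own weight below about 1.1 rad and falls open and stays there above about 1.3 rad; about 0.5 N under the lip lifts it.
- switch_left_tip (a point): Tip of the left toggle under its guard: a steel bat lever 9 mm thick, 30 mm from pivot to tip. Pivot at x = -10, y = +48, z = 93 mm in the box's frame. It swings front to back (about the box's y).
- switch_left (a joint): Left toggle: 0 = off, leaning 0.4 rad to the front (-x of the box); 0.8 = on, leaning 0.4 rad to the back (+x). Snap action: it springs to whichever end is nearer, middle at 0.4; about 4.5 N at 20 mm above the pivot starts it.
- guard_right_hinge (a point): Middle of the hinge line of the right guard, at x = +30, y = -48, z = 98 mm in the box's frame; the hinge line runs along the box's y. The guard is a grey plastic hood, open below and closed on its four sides, that covers the toggle: 80 mm from hinge to front wall, 70 mm wide, 36 mm high, its roof 30 mm above the hinge line and its rim 6 mm below it when shut, walls 3 mm. This frame turns with the guard (equal to the box's frame when shut).
- guard_right_lip (a point): Front edge of the right guard's lip, 106 mm in front of the hinge line and 7 mm above it when shut. The lip is a tab 50 mm wide (along the hinge direction) and 4 mm thick (front edge rolled, 6 mm) that starts at the foot of the hood's front wall, 3 mm below the hinge line, and flares forward and upward at 0.4 rad. It overhangs the front face of the box by 26 mm, with free space below it down to the bench, so a tilted fingertip can go under it.
- guard_right (a joint): Angle of the right guard: 0 shut, grows as the lip swings up and back, stop at 1.83 rad (fully open, leaning back). About 0.09 kg, no spring: it falls shut by its own weight below about 1.1 rad and falls open and stays there above about 1.3 rad; about 0.5 N under the lip lifts it.
- switch_right_tip (a point): Tip of the right toggle under its guard: a steel bat lever 9 mm thick, 30 mm from pivot to tip. Pivot at x = -10, y = -48, z = 93 mm in the box's frame. It swings front to back (about the box's y).
- switch_right (a joint): Right toggle: 0 = off, leaning 0.4 rad to the front (-x of the box); 0.8 = on, leaning 0.4 rad to the back (+x). Snap action: it springs to whichever end is nearer, middle at 0.4; about 4.5 N at 20 mm above the pivot starts it.
- tube_rack: Cream test-tube rack with clear tubes, 218 mm x 70 mm, 133 mm high with its tubes, origin at the centre of its underside. Stands loose by the other end of the power box.
- wash_bottle: White wash bottle, 55 mm in diameter, 163 mm high with its bent spout, origin at the centre of its underside. Stands loose in front of the power box, to one side.
- beaker: Glass beaker, 68 mm wide, 85 mm high, origin at the centre of its underside. Stands loose in front of the power box, to one side.

How it is judged:
By the outcome, as a careful person would: the job done as asked, in the order asked, and still so for the second after the job is handed in, with the robot touching nothing.
It also fails if it takes over 64 s, if anything falls off the work surface, if the arm or the gripper's body presses on something with over 40 N, if the wrist force passes 120 N, or if a joint passes its speed limit or range.

ROBOT

A 6-joint arm with a two-finger parallel gripper is mounted at the origin on the work surface. World frame = base frame: x ahead of the robot, y to its left, z up, the work surface at z = 0. Lengths are in m, angles in rad, forces in N, time in s.
With the tool pointing down it reaches from about 0.3 to 0.875 m from the base axis. Payload 6.4 kg.
Tool frame: the origin (TCP) lies at the centre of the arm's flange, where the gripper is bolted on; the fingertips stand 173 mm ahead of it and the grasp point (between the pads) lies 155 mm ahead of it; z points along the fingers, x is the direction in which the jaws open and shut, and the axes are right-handed (so a half turn about z gives the same grasp; the last joint's range is limited). The gripper opens to 85 mm and grips with 20 to 120 N. Pads are 22 mm wide; open, the fingers measure 114 mm over their backs; the gripper's body (76 mm by 85 mm) begins 54 mm behind the grasp point. The pads swing forward as they close: fully open they stand 13 mm farther back than shut.
Start: joints at [-0.206, 0.181, 1.607, -0, 1.354, -0.206], TCP at [0.575, 0, 0.405] pointing down, gripper open.
Joint ranges: [-2.99, 2.99], [-0.89, 2.07], [0.3, 2.58], [-1.14, 4.28], [0, 2.63], [-3.12, 3.12]. Speed limits (rad/s): [2.57, 2.57, 3.01, 3.14, 3.14, 3.14].

INTERFACE

Orientations are given as a unit quaternion [w, x, y, z].
In Python, from bench import ctrl gives the robot as it stands. The module is installed in compiled form; this text tells all that it offers.
- The arm moves only by the tool move_arm, never from a script. Its argument "moves" is a list of rows, each an object of numbers: "gripper": the opening in per cent of the stroke, from 0 (shut) to 100 (fully open); "x", "y", "z": the shift along the tool's x, y, z in cm; "roll": the turn about the tool's z in degrees. In form: [{"gripper": .., "x": .., "y": .., "z": .., "roll": ..}, ...]. A call has 1 to 5 rows; each row shifts and turns the commanded pose from where the row before left it, along the tool's axes as they then stand; what a row does not reach is not made up. A row lasts 1/8 s, in which the tool goes at most 62.5 mm and 10.7 degrees, less where a joint would pass 70% of its speed; a pose out of reach is approached as far as the arm can. A call is refused whole if a number of a shift passes 6.25 or a number of a turn 10.7, either way. A call with a gripper value outside its range is refused whole. The fingers move at their own pace and stop on an object; the grip force is fixed at half the most. Time passes only in rows, so rows that do not move let the fingers close. It gives the time, the measured TCP pose, the force and the opening at its end, in the units of the state.
- ctrl.get_obs(): the state, without advancing time (a new reading comes with each control period).
- ctrl.camera(name): name is "scene" or "side" or "wrist"; returns a dict with "img" (420x560x3 uint8, red, green, blue), "fx", "fy", "cx", "cy" (pixels), "D" ([k1, k2, p1, p2, k3] as OpenCV has them; the pictures are not rectified), "world_from_camera" (4x4, takes a point from camera to world coordinates); the wrist camera has in their place "tool_from_camera" (4x4, takes a point from camera to tool coordinates, whose origin is the TCP and whose axes are the tool frame's). Camera axes: x right, y up, looking along -z (the intrinsics and any distortion apply to the point x, -y, -z); pixel columns grow to the right and rows downward; lengths in m; the calibration is good to about 2 mm. A picture is of the moment at which its call begins: read the wrist's pose just before it. There is no depth.
- ctrl.hand_in(): hands the job in, once; it reports no verdict.
The state is a dict: "time_s": time; "q": joint angles; "dq": joint speeds; "joint_efforts": joint torques, N m; "eef_pos": TCP position; "eef_rot": TCP orientation; "wrist_force": force on the tool from outside, world axes, zero at the start; "torque": the same for the moment, N m; "opening": opening from 0.0 (shut) to 1.0 (fully open).
Only numpy, scipy, OpenCV 4.12 (cv2) and the standard library are available. Lean on these libraries where they do the work, as an engineer would, in place of code of your own. Each camera call takes 0.05 s, during which the arm holds its last target. There are 200 camera calls.

## Working session

There is one attempt and no reset: what is moved stays moved. The work goes in short steps, Python scripts to look and compute and a tool call to move; the robot and the scene stay as the last step left them, time stands still between calls to the robot, and variables do not carry over. Pictures are saved under pics/ and viewed, about 8 in all and at most 12, crops included, and the job is handed in when it is done.

Besides the shell and the picture viewer there is one more tool, called after "Emit:" as name(argument=value, ...), one argument or row to a line, values as JSON. move_arm: Moves the arm, as the interface text tells. Its arguments: {"type":"object","properties":{"moves":{"type":"array","items":{"type":"object","properties":{"gripper":{"type":"number"},"x":{"type":"number"},"y":{"type":"number"},"z":{"type":"number"},"roll":{"type":"number"}}}}},"required":["moves"]}

```bash
mkdir -p pics
cat > h.py <<'E'
import numpy as np, cv2
from bench import ctrl
from scipy.spatial.transform import Rotation as R
def shot(n,f):
    o=ctrl.get_obs(); c=ctrl.camera(n); cv2.imwrite(f'pics/{f}.png',c['img'][:,:,::-1])
    if n=='wrist':
        T=np.eye(4);w,x,y,z=o['eef_rot'];T[:3,:3]=R.from_quat([x,y,z,w]).as_matrix();T[:3,3]=o['eef_pos']
        c['world_from_camera']=T@np.array(c['tool_from_camera'])
    np.save(f'pics/{f}.npy',{k:c[k] for k in c if k!='img'},allow_pickle=True); return c
def load(f): return np.load(f'pics/{f}.npy',allow_pickle=True).item()
def KD(c): return np.array([[c['fx'],0,c['cx']],[0,c['fy'],c['cy']],[0,0,1.]]),np.array(c['D'],float)
def ray(c,uv):
    K,D=KD(c);p=cv2.undistortPoints(np.array([[uv]],float),K,D)[0,0];T=np.array(c['world_from_camera'])
    return T[:3,3],T[:3,:3]@np.array([p[0],-p[1],-1])
def onz(c,uv,z):
    o,d=ray(c,uv);return o+d*(z-o[2])/d[2]
def proj(c,P):
    K,D=KD(c);T=np.linalg.inv(np.array(c['world_from_camera']));P=np.atleast_2d(P)
    q=P@T[:3,:3].T+T[:3,3];q=q*[1,-1,-1]
    return cv2.projectPoints(q,np.zeros(3),np.zeros(3),K,D)[0][:,0]
E
python3 - <<'E'
from h import *
for n in ('scene','side','wrist'):
    c=shot(n,n+'0'); print(n,np.round(c['world_from_camera'],3).tolist(),c['fx'])
o=ctrl.get_obs();print(o)
a=cv2.imread('pics/scene0.png');b=cv2.imread('pics/side0.png')
E
```

```text
scene [[-0.87, -0.429, 0.244, 0.916], [0.494, -0.753, 0.435, 0.674], [-0.003, 0.498, 0.867, 1.341], [0.0, 0.0, 0.0, 1.0]] 544.9363537579948
side [[0.748, 0.451, -0.487, 0.089], [-0.664, 0.492, -0.564, -0.486], [-0.014, 0.745, 0.667, 0.723], [0.0, 0.0, 0.0, 1.0]] 461.24860937264805
wrist [[1.0, -0.001, 0.001, 0.574], [0.0, 0.953, 0.303, 0.077], [-0.001, -0.303, 0.953, 0.373], [0.0, 0.0, 0.0, 1.0]] 289.8741475035803
{'time_s': 0.15, 'q': array([-2.06277027e-01,  1.81390279e-01,  1.60776117e+00, -9.16576811e-06,
        1.35383611e+00, -2.06270846e-01]), 'dq': array([-0.00063161, -0.00177171, -0.00186715, -0.00037673,  0.00028077,
       -0.00101397]), 'joint_efforts': array([ 1.94259010e-03, -4.45260644e+01, -3.51692533e+01, -1.26067753e-04,
        5.82284134e-03,  2.14055274e-05]), 'eef_pos': array([5.74809011e-01, 6.93493155e-05, 4.03988055e-01]), 'eef_rot': array([-1.38468080e-04,  9.99999757e-01, -2.10082138e-06, -6.83582449e-04]), 'wrist_force': array([-0.51381814,  0.49292577, -0.44041117]), 'torque': array([-0.03452132,  0.0348819 ,  0.01162674]), 'opening': 0.9994653493252795}
```

View pics/scene0.png

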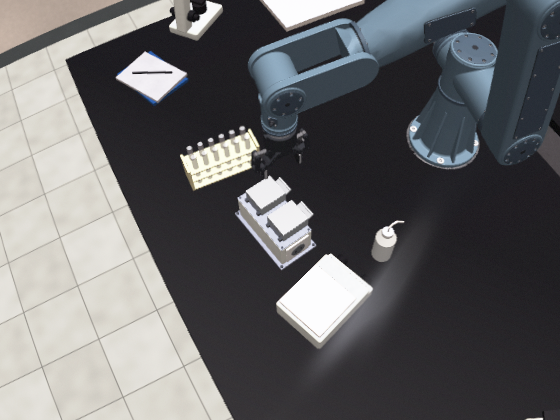

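View pics/side0.png

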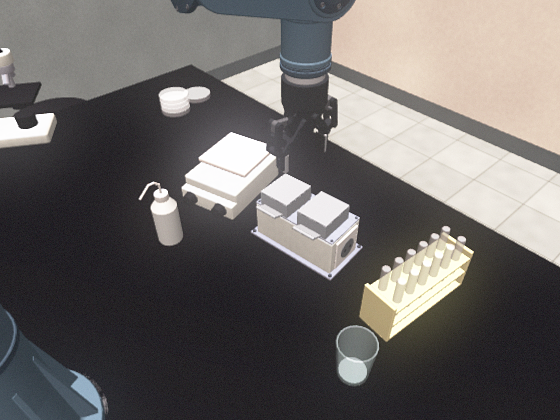

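View pics/wrist0.png

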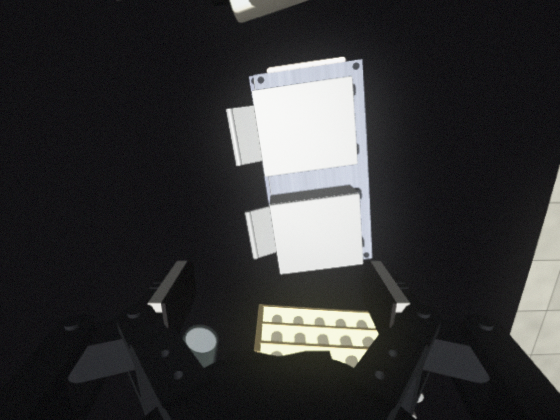

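The stirrer is on the box's +y side (left in the box frame: the wrist image's upward direction is world +y, and the side view agrees), so the left guard is the target. In the wrist view, the left guard's roof corners are about (252,92), (352,77), (357,165) and (264,176). Its lip edge runs (228,109)–(237,165). The right roof is (270,203), (359,194), (363,264), (280,273).

```bash
cat > fit.py <<'E'
from h import *
from scipy.optimize import least_squares
def fit(obs,z0=0.0):
    P=[];U=[];C=[]
    f=lambda p:np.concatenate([(proj(c,to_w(p,np.array(B)))-np.array(U)).ravel() for c,B,U in obs])
    r=least_squares(f,[0.65,0.1,0.1],loss='soft_l1',f_scale=2);return r.x,f(r.x).reshape(-1,2)
def to_w(p,B):
    B=np.atleast_2d(B);return B@R.from_euler('z',p[2]).as_matrix().T+[p[0],p[1],0]
E
python3 - <<'E'
from fit import *
w=load('wrist0')
B=[[-.05,.083,.128],[.03,.083,.128],[.03,.013,.128],[-.05,.013,.128],[-.076,.073,.105],[-.076,.023,.105],
[-.05,-.013,.128],[.03,-.013,.128],[.03,-.083,.128],[-.05,-.083,.128],[-.076,-.023,.105],[-.076,-.073,.105]]
U=[[252,92],[352,77],[357,165],[264,176],[228,109],[237,165],[270,203],[359,194],[363,264],[280,273],[247,212],[254,258]]
p,r=fit([(w,B,U)]);print(p,np.round(r,1).tolist())
s=load('scene0');d=load('side0')
print(np.round(proj(s,to_w(p,np.array(B))),0).tolist());print(np.round(proj(d,to_w(p,np.array(B))),0).tolist())
for n in ('scene','side'):
    c=load(n+'0');im=cv2.imread(f'pics/{n}0.png')
    q=proj(c,to_w(p,[[0,0,.1]]))[0].astype(int);cr=im[max(q[1]-75,0):q[1]+75,q[0]-90:q[0]+90]
    cr=cv2.resize(cr,None,fx=4,fy=4,interpolation=2)
    for x,y in (proj(c,to_w(p,np.array(B)))-[q[0]-90,max(q[1]-75,0)])*4: cv2.circle(cr,(int(x),int(y)),3,(0,0,255),1)
    cv2.imwrite(f'pics/{n}0c.png',cr);print(q)
# other objects
print('bottle base',onz(d,(169,240),0),onz(s,(383,258),0)); print('stirrer',[onz(s,u,.093)[:2].round(3).tolist() for u in [(329,254),(372,289),(319,340),(278,306)]])
E
```

```text
[0.61396757 0.02116959 0.136254  ] [[-0.2, -1.3], [0.9, -0.9], [1.1, -0.6], [1.0, 0.9], [-1.2, 0.2], [-0.2, 0.2], [-0.6, 2.5], [0.7, -0.2], [0.3, 0.4], [-0.1, 1.6], [-1.8, -0.3], [-0.5, -0.6]]
[[307.0, 218.0], [282.0, 235.0], [266.0, 216.0], [291.0, 200.0], [312.0, 215.0], [301.0, 202.0], [285.0, 193.0], [260.0, 209.0], [244.0, 191.0], [269.0, 175.0], [290.0, 190.0], [279.0, 178.0]]
[[260.0, 191.0], [285.0, 173.0], [311.0, 186.0], [286.0, 205.0], [256.0, 207.0], [274.0, 218.0], [297.0, 210.0], [321.0, 191.0], [349.0, 205.0], [326.0, 226.0], [292.0, 228.0], [313.0, 240.0]]
[272 211]
[306 205]
bottle base [0.38943641 0.2253922  0.        ] [0.397594   0.24580289 0.        ]
stirrer [[0.547, 0.197], [0.504, 0.332], [0.684, 0.378], [0.727, 0.256]]
```

View pics/side0c.png

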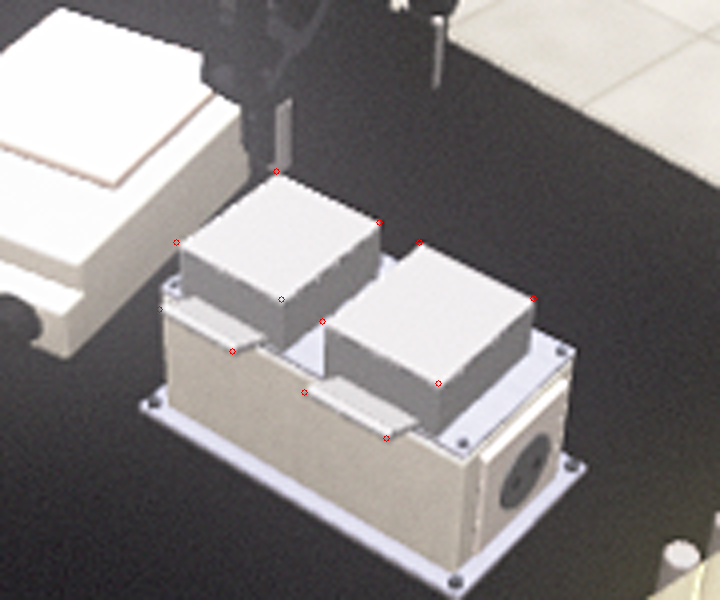

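The side-view crop agrees with the fit to about 1.5 px. Box pose is about (0.614, 0.021) with yaw 0.136. I'll close the gripper and roll −98° so that tool x = box y and tool y = box x.

Emit:
move_arm(
  moves=[
    {"gripper":0,"roll":-9.8},
    {"gripper":0,"roll":-9.8},
    {"gripper":0,"roll":-9.8},
    {"gripper":0,"roll":-9.8},
    {"gripper":0,"roll":-9.8},
  ],
)

```text
validation failed for argument at $.mo...
```

Emit:
move_arm(
  moves=[
    {"gripper":0,"roll":-9.8},
    {"gripper":0,"roll":-9.8},
    {"gripper":0,"roll":-9.8},
    {"gripper":0,"roll":-9.8},
    {"gripper":0,"roll":-9.6},
  ],
)

```text
validation failed for argument at $.mo...
```

Emit:
move_arm(
  moves=[
    {"gripper":0,"x":3,"y":-4},
    {"gripper":0,"x":3.2,"y":-3.5},
    {"gripper":0},
    {"gripper":0},
  ],
)

```text
validation failed for argument at $.mo...
```

```bash
cat >> fit.py <<'E'
BOX=np.array([0.614,0.0212,0.1363])
def st():
    o=ctrl.get_obs();w,x,y,z=o['eef_rot'];M=R.from_quat([x,y,z,w]).as_matrix()
    t=o['eef_pos']+M@[0,0,.173]
    b=R.from_euler('z',-BOX[2]).apply(t-[BOX[0],BOX[1],0])
    print('t',round(o['time_s'],2),'tip box mm',(b*1e3).round(1),'yaw',round(np.arctan2(M[1,0],M[0,0])-BOX[2],3),'F box',R.from_euler('z',-BOX[2]).apply(o['wrist_force']).round(1),'open',round(o['opening'],2))
E
python3 - <<'E'
from fit import *
w=load('wrist0');d=load('side0')
B=[[-.05,.083,.128],[.03,.083,.128],[.03,.013,.128],[-.05,.013,.128],[-.076,.073,.105],[-.076,.023,.105],
[-.05,-.013,.128],[.03,-.013,.128],[.03,-.083,.128],[-.05,-.083,.128],[-.076,-.023,.105],[-.076,-.073,.105]]
U=[[252,92],[352,77],[357,165],[264,176],[228,109],[237,165],[270,203],[359,194],[363,264],[280,273],[247,212],[254,258]]
S=np.array([[181,247],[277,175],[381,222],[285,305],[165,308],[238,352],[325,328],[426,244],[534,303],[439,390],[308,388],[388,437]])/4+[216,130]
print(fit([(d,B,S)])[0],fit([(w,B,U),(d,B,S)])[0])
st();shot('wrist','wrist1');st()
E
```

```text
[0.61398251 0.0188123  0.12967828] [0.61407768 0.02087732 0.13580166]
t 0.15 tip box mm [-41.9 -15.5 231. ] yaw -0.136 F box [-0.4  0.6 -0.4] open 1.0
t 0.2 tip box mm [-41.8 -15.6 231.1] yaw -0.136 F box [-0.8  0.  -0. ] open 1.0
```

View pics/wrist1.png

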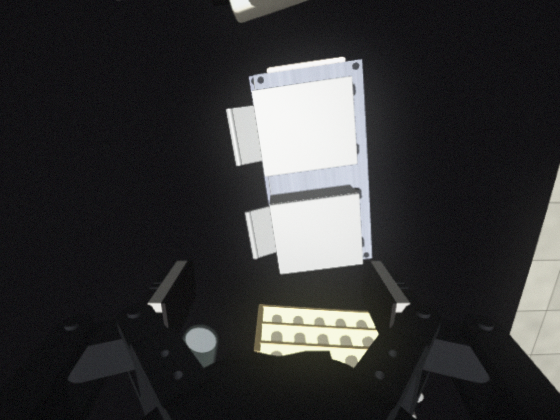

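The picture is unchanged because all three move calls were refused. My guess is that every row needs all five fields.

Emit:
move_arm(
  moves=[
    {"gripper":0,"x":0,"y":0,"z":0,"roll":-9.8},
    {"gripper":0,"x":0,"y":0,"z":0,"roll":-9.8},
    {"gripper":0,"x":0,"y":0,"z":0,"roll":-9.8},
    {"gripper":0,"x":0,"y":0,"z":0,"roll":-9.8},
    {"gripper":0,"x":0,"y":0,"z":0,"roll":-9.8},
  ],
)

```text
time_s: 0.82
eef_pos: [0.5749, 0.0, 0.4044]
eef_rot: [-0.0, 0.909, 0.417, -0.0]
wrist_force: [0.6, -0.7, -0.7]
opening: 0.0
```

Emit:
move_arm(
  moves=[
    {"gripper":0,"x":0,"y":0,"z":0,"roll":-9.8},
    {"gripper":0,"x":0,"y":0,"z":0,"roll":-9.8},
    {"gripper":0,"x":0,"y":0,"z":0,"roll":-9.8},
    {"gripper":0,"x":0,"y":0,"z":0,"roll":-9.8},
    {"gripper":0,"x":0,"y":0,"z":0,"roll":-9.6},
  ],
)

```text
time_s: 1.45
eef_pos: [0.5749, 0.0, 0.4044]
eef_rot: [-0.0, 0.655, 0.755, -0.0]
wrist_force: [-0.0, -1.1, -0.4]
opening: 0.004
```

Emit:
move_arm(
  moves=[
    {"gripper":0,"x":3.2,"y":-4,"z":0,"roll":0},
    {"gripper":0,"x":3.15,"y":-3.5,"z":0,"roll":0},
    {"gripper":0,"x":0,"y":0,"z":4,"roll":0},
    {"gripper":0,"x":0,"y":0,"z":0,"roll":0},
  ],
)

```text
time_s: 1.95
eef_pos: [0.4906, 0.0532, 0.3623]
eef_rot: [-0.002, 0.657, 0.754, -0.002]
wrist_force: [-0.7, 0.5, -0.4]
opening: -0.001
```

```bash
python3 -c "
from fit import *
st();shot('wrist','wrist2')
c=load('wrist2');print(proj(c,to_w(BOX,[[-.076,.073,.105],[-.076,.023,.105],[-.05,.083,.128],[-.05,.013,.128]])).round(0).tolist())"
```

```text
t 1.95 tip box mm [-118.8   48.7  189.3] yaw 1.571 F box [-0.6  0.6 -0.4] open -0.0
[[306.0, 261.0], [249.0, 261.0], [320.0, 303.0], [235.0, 303.0]]
```

View pics/wrist2.png

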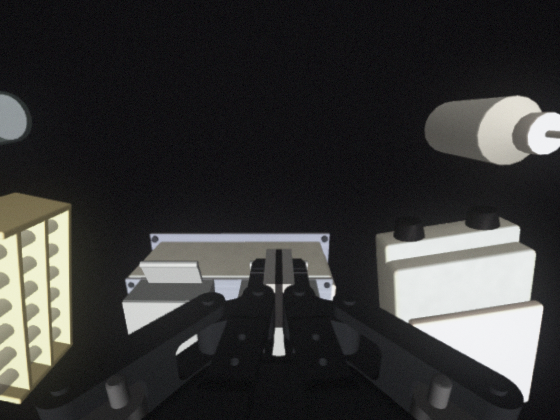

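Wrist view: the closed fingers (~(280,290)) stand in front of the left guard, with the wash bottle and stirrer clear on the right. The right lip edge at v≈262 matches the prediction of 261. I'll lower to just below lip height and approach.

Emit:
move_arm(
  moves=[
    {"gripper":0,"x":0,"y":0,"z":5,"roll":0},
    {"gripper":0,"x":0,"y":0,"z":4.3,"roll":0},
    {"gripper":0,"x":0,"y":1.5,"z":0,"roll":0},
    {"gripper":0,"x":0,"y":1.0,"z":0,"roll":0},
    {"gripper":0,"x":0,"y":0,"z":0,"roll":0},
  ],
)

```text
time_s: 2.62
eef_pos: [0.5189, 0.056, 0.274]
eef_rot: [0.002, 0.657, 0.754, 0.001]
wrist_force: [-0.2, 0.9, 0.1]
opening: -0.001
```

```bash
python3 -c "
from fit import *
st()"
```

```text
t 2.62 tip box mm [-88.8  47.2 101. ] yaw 1.571 F box [-0.   1.   0.1] open -0.0
```

Emit:
move_arm(
  moves=[
    {"gripper":0,"x":0,"y":0.3,"z":0,"roll":0},
    {"gripper":0,"x":0,"y":0,"z":0,"roll":0},
  ],
)

```text
time_s: 2.88
eef_pos: [0.5201, 0.0566, 0.2725]
eef_rot: [0.001, 0.657, 0.754, 0.0]
wrist_force: [-0.6, 0.3, -0.2]
opening: 0.002
```

Emit:
move_arm(
  moves=[
    {"gripper":0,"x":0,"y":0.2,"z":0,"roll":0},
    {"gripper":0,"x":0,"y":0,"z":0,"roll":0},
  ],
)

```text
time_s: 3.12
eef_pos: [0.5211, 0.0568, 0.2717]
eef_rot: [-0.001, 0.657, 0.754, -0.001]
wrist_force: [-5.5, -1.0, 3.9]
opening: -0.001
```

```bash
python3 -c "
from fit import *
st()"
```

```text
t 3.12 tip box mm [-87.6  47.9  98.7] yaw 1.571 F box [-5.6 -0.2  3.9] open -0.0
```

Contact at 5.6 N. Next I'll drag the lip up along its arc, using friction and the forward push.

Emit:
move_arm(
  moves=[
    {"gripper":0,"x":0,"y":0.05,"z":-0.4,"roll":0},
    {"gripper":0,"x":0,"y":0.05,"z":-0.4,"roll":0},
    {"gripper":0,"x":0,"y":0.1,"z":-0.4,"roll":0},
    {"gripper":0,"x":0,"y":0.1,"z":-0.4,"roll":0},
  ],
)

```text
time_s: 3.62
eef_pos: [0.5237, 0.0572, 0.2872]
eef_rot: [-0.002, 0.657, 0.754, -0.002]
wrist_force: [-8.1, -2.3, 0.7]
opening: -0.005
```

```bash
python3 -c "
from fit import *
st();shot('side','side3');c=load('side3');im=cv2.imread('pics/side3.png')[120:280,190:380];cv2.imwrite('pics/side3c.png',cv2.resize(im,None,fx=3,fy=3,interpolation=2))"
```

```text
t 3.62 tip box mm [-85.3  48.  114.2] yaw 1.571 F box [-8.3 -1.2  0.7] open -0.0
```

View pics/side3c.png

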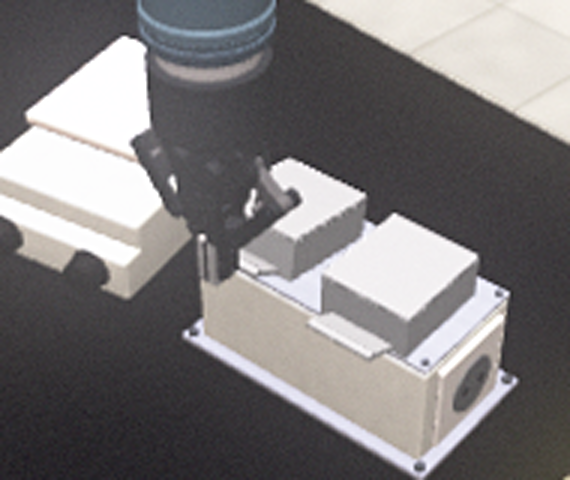

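The guard's front rim is lifting off the box: a lilac strip is visible under it at about (300,275). Continuing along the arc.

Emit:
move_arm(
  moves=[
    {"gripper":0,"x":0,"y":0.1,"z":-0.5,"roll":0},
    {"gripper":0,"x":0,"y":0.15,"z":-0.5,"roll":0},
    {"gripper":0,"x":0,"y":0.15,"z":-0.5,"roll":0},
    {"gripper":0,"x":0,"y":0.2,"z":-0.5,"roll":0},
    {"gripper":0,"x":0,"y":0.2,"z":-0.5,"roll":0},
  ],
)

```text
time_s: 4.3
eef_pos: [0.5322, 0.0583, 0.3128]
eef_rot: [-0.001, 0.657, 0.754, -0.001]
wrist_force: [-5.4, -1.3, 1.9]
opening: -0.001
```

```bash
python3 -c "
from fit import *
st()"
```

```text
t 4.3 tip box mm [-76.4  47.9 139.8] yaw 1.571 F box [-5.5 -0.6  1.9] open -0.0
```

Emit:
move_arm(
  moves=[
    {"gripper":0,"x":0,"y":0.35,"z":-0.5,"roll":0},
    {"gripper":0,"x":0,"y":0.4,"z":-0.5,"roll":0},
    {"gripper":0,"x":0,"y":0.45,"z":-0.55,"roll":0},
    {"gripper":0,"x":0,"y":0.5,"z":-0.55,"roll":0},
    {"gripper":0,"x":0,"y":0.6,"z":-0.55,"roll":0},
  ],
)

```text
time_s: 4.92
eef_pos: [0.5558, 0.0615, 0.3401]
eef_rot: [0.0, 0.657, 0.754, 0.0]
wrist_force: [-1.0, 0.3, 1.4]
opening: -0.004
```

```bash
python3 -c "
from fit import *
st()"
```

```text
t 4.92 tip box mm [-52.   47.8 167.1] yaw 1.571 F box [-1.   0.4  1.4] open -0.0
```

Emit:
move_arm(
  moves=[
    {"gripper":0,"x":0,"y":0.65,"z":-0.5,"roll":0},
    {"gripper":0,"x":0,"y":0.7,"z":-0.5,"roll":0},
    {"gripper":0,"x":0,"y":0.8,"z":-0.45,"roll":0},
    {"gripper":0,"x":0,"y":0.8,"z":-0.4,"roll":0},
    {"gripper":0,"x":0,"y":0.8,"z":-0.3,"roll":0},
  ],
)

```text
time_s: 5.55
eef_pos: [0.5933, 0.0666, 0.3609]
eef_rot: [0.0, 0.657, 0.754, 0.0]
wrist_force: [0.7, -0.6, 0.3]
opening: 0.001
```

```bash
python3 -c "
from fit import *
st();shot('side','side4');c=load('side4');im=cv2.imread('pics/side4.png')[90:280,190:380];cv2.imwrite('pics/side4c.png',cv2.resize(im,None,fx=3,fy=3,interpolation=2))"
```

```text
t 5.55 tip box mm [-14.3  47.8 187.9] yaw 1.571 F box [ 0.6 -0.7  0.3] open 0.0
```

View pics/side4c.png

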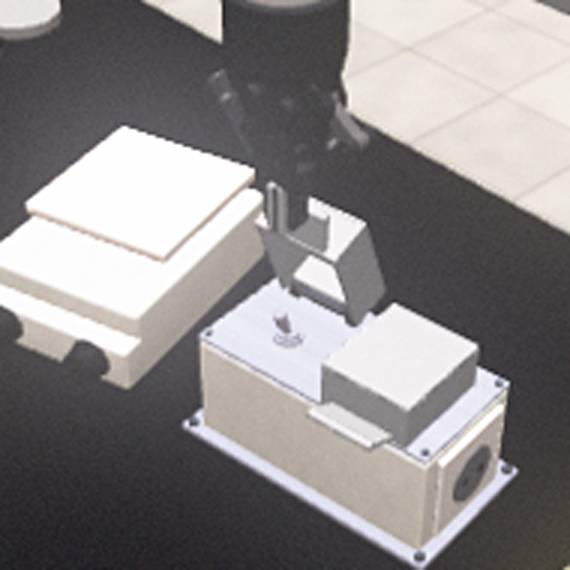

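The guard is nearly upright with the toggle exposed at about (283,325). I'll push it past the balance point.

Emit:
move_arm(
  moves=[
    {"gripper":0,"x":0,"y":0.8,"z":-0.2,"roll":0},
    {"gripper":0,"x":0,"y":0.8,"z":0,"roll":0},
    {"gripper":0,"x":0,"y":0.8,"z":0,"roll":0},
    {"gripper":0,"x":0,"y":0.8,"z":0,"roll":0},
    {"gripper":0,"x":0,"y":0.8,"z":0,"roll":0},
  ],
)

```text
time_s: 6.22
eef_pos: [0.6328, 0.072, 0.3625]
eef_rot: [-0.0, 0.657, 0.754, -0.0]
wrist_force: [-0.6, -0.6, -0.5]
opening: 0.005
```

Emit:
move_arm(
  moves=[
    {"gripper":0,"x":0,"y":0.8,"z":0,"roll":0},
    {"gripper":0,"x":0,"y":0.6,"z":0,"roll":0},
    {"gripper":0,"x":0,"y":0,"z":0,"roll":0},
    {"gripper":0,"x":0,"y":-3,"z":0,"roll":0},
    {"gripper":0,"x":0,"y":-6,"z":0,"roll":0},
  ],
)

```text
time_s: 6.85
eef_pos: [0.5569, 0.0614, 0.3626]
eef_rot: [0.0, 0.657, 0.754, 0.0]
wrist_force: [0.7, 0.2, 1.0]
opening: 0.0
```

```bash
python3 -c "
from fit import *
st();shot('side','side5');c=load('side5');im=cv2.imread('pics/side5.png')[90:280,190:380];cv2.imwrite('pics/side5c.png',cv2.resize(im,None,fx=3,fy=3,interpolation=2))"
```

```text
t 6.85 tip box mm [-51.   47.5 189.6] yaw 1.571 F box [0.7 0.1 1. ] open 0.0
```

View pics/side5c.png

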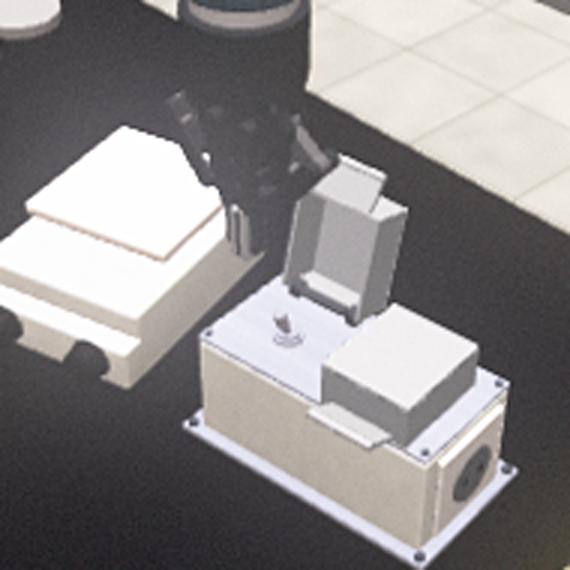

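The guard rests fully open and the toggle still leans forward (tip at about (280,315)). I'll descend in front of it and push it back.

Emit:
move_arm(
  moves=[
    {"gripper":0,"x":0,"y":-0.3,"z":4,"roll":0},
    {"gripper":0,"x":0,"y":0,"z":4.2,"roll":0},
    {"gripper":0,"x":0,"y":0,"z":0,"roll":0},
    {"gripper":0,"x":0,"y":1.0,"z":0,"roll":0},
    {"gripper":0,"x":0,"y":0.6,"z":0,"roll":0},
  ],
)

```text
time_s: 7.52
eef_pos: [0.5717, 0.0634, 0.2831]
eef_rot: [0.002, 0.657, 0.754, 0.001]
wrist_force: [-2.1, 0.4, 0.7]
opening: 0.002
```

```bash
python3 -c "
from fit import *
st()"
```

```text
t 7.53 tip box mm [-35.4  47.4 110.1] yaw 1.571 F box [-2.1  0.7  0.7] open 0.0
```

Emit:
move_arm(
  moves=[
    {"gripper":0,"x":0,"y":0.3,"z":0,"roll":0},
    {"gripper":0,"x":0,"y":0.3,"z":0,"roll":0},
    {"gripper":0,"x":0,"y":0.3,"z":0,"roll":0},
    {"gripper":0,"x":0,"y":0.3,"z":0,"roll":0},
    {"gripper":0,"x":0,"y":0.3,"z":0,"roll":0},
  ],
)

```text
time_s: 8.15
eef_pos: [0.5853, 0.0654, 0.281]
eef_rot: [0.001, 0.657, 0.754, 0.0]
wrist_force: [-0.1, 0.1, 0.1]
opening: 0.001
```

```bash
python3 -c "
from fit import *
st()"
```

```text
t 8.15 tip box mm [-22.2  47.7 108. ] yaw 1.571 F box [-0.1  0.1  0.1] open 0.0
```

Force fell to zero at x=−22, so the toggle probably snapped over. I'll push 3 mm more, retreat and look.

Emit:
move_arm(
  moves=[
    {"gripper":0,"x":0,"y":0.3,"z":0,"roll":0},
    {"gripper":0,"x":0,"y":-2,"z":0,"roll":0},
    {"gripper":0,"x":0,"y":-2,"z":-3,"roll":0},
    {"gripper":0,"x":0,"y":0,"z":-5,"roll":0},
    {"gripper":0,"x":0,"y":0,"z":-5,"roll":0},
  ],
)

```text
time_s: 8.78
eef_pos: [0.5478, 0.0604, 0.412]
eef_rot: [-0.0, 0.657, 0.754, -0.0]
wrist_force: [1.0, 0.2, 0.3]
opening: -0.003
```

```bash
python3 -c "
from fit import *
st();shot('side','side6');c=load('side6');im=cv2.imread('pics/side6.png')[110:260,200:350];cv2.imwrite('pics/side6c.png',cv2.resize(im,None,fx=4,fy=4,interpolation=2))"
```

```text
t 8.78 tip box mm [-60.3  47.8 239. ] yaw 1.571 F box [1.  0.  0.3] open -0.0
```

View pics/side6c.png

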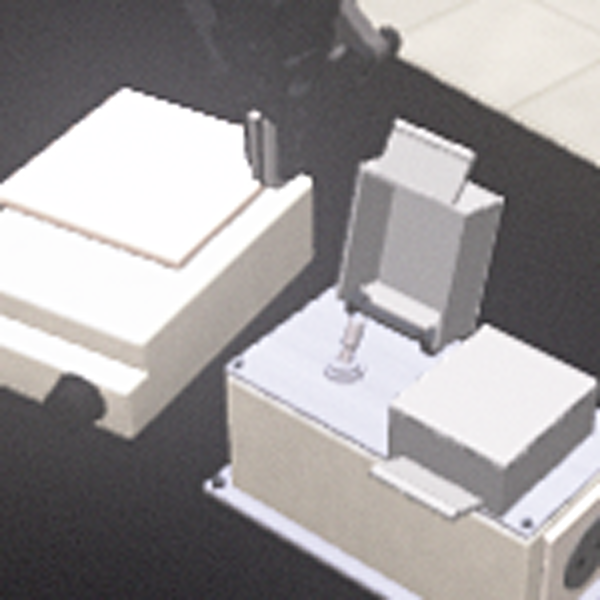

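The toggle now leans back (tip ~(357,320), base (345,370)). I'll go over the open guard to its back side.

Emit:
move_arm(
  moves=[
    {"gripper":0,"x":0,"y":5.5,"z":0,"roll":0},
    {"gripper":0,"x":0,"y":6,"z":0,"roll":0},
    {"gripper":0,"x":0,"y":6,"z":0,"roll":0},
    {"gripper":0,"x":0,"y":0,"z":0,"roll":0},
  ],
)

```text
time_s: 9.32
eef_pos: [0.7244, 0.0842, 0.4058]
eef_rot: [-0.002, 0.657, 0.754, -0.001]
wrist_force: [-0.4, -0.7, -0.7]
opening: 0.0
```

Emit:
move_arm(
  moves=[
    {"gripper":0,"x":0,"y":0,"z":4,"roll":0},
    {"gripper":0,"x":0,"y":0,"z":4.2,"roll":0},
    {"gripper":0,"x":0,"y":0,"z":0,"roll":0},
    {"gripper":0,"x":0,"y":-1.2,"z":0,"roll":0},
    {"gripper":0,"x":0,"y":0,"z":0,"roll":0},
  ],
)

```text
time_s: 9.95
eef_pos: [0.7095, 0.0825, 0.3316]
eef_rot: [0.001, 0.657, 0.754, 0.001]
wrist_force: [0.2, -0.3, -0.6]
opening: -0.001
```

```bash
python3 -c "
from fit import *
st()"
```

```text
t 9.95 tip box mm [103.5  47.7 158.6] yaw 1.571 F box [ 0.1 -0.3 -0.6] open -0.0
```

Emit:
move_arm(
  moves=[
    {"gripper":0,"x":0,"y":-0.9,"z":0,"roll":0},
    {"gripper":0,"x":0,"y":-0.9,"z":0,"roll":0},
    {"gripper":0,"x":0,"y":-0.9,"z":0,"roll":0},
    {"gripper":0,"x":0,"y":-0.9,"z":0,"roll":0},
    {"gripper":0,"x":0,"y":-0.9,"z":0,"roll":0},
  ],
)

```text
time_s: 10.58
eef_pos: [0.6643, 0.0763, 0.3287]
eef_rot: [-0.0, 0.657, 0.754, -0.0]
wrist_force: [0.0, 0.4, 0.7]
opening: 0.001
```

```bash
python3 -c "
from fit import *
st()"
```

```text
t 10.57 tip box mm [ 57.3  47.8 155.7] yaw 1.571 F box [0.1 0.4 0.7] open 0.0
```

Emit:
move_arm(
  moves=[
    {"gripper":0,"x":0,"y":-0.8,"z":0,"roll":0},
    {"gripper":0,"x":0,"y":-0.8,"z":0,"roll":0},
    {"gripper":0,"x":0,"y":-0.6,"z":0,"roll":0},
    {"gripper":0,"x":0,"y":0,"z":0,"roll":0},
  ],
)

```text
time_s: 11.08
eef_pos: [0.6428, 0.0734, 0.3287]
eef_rot: [-0.0, 0.657, 0.754, -0.0]
wrist_force: [-0.2, -0.0, 0.4]
opening: -0.005
```

```bash
python3 -c "
from fit import *
st();shot('side','side7');c=load('side7');im=cv2.imread('pics/side7.png')[90:280,190:380];cv2.imwrite('pics/side7c.png',cv2.resize(im,None,fx=3,fy=3,interpolation=2))"
```

```text
t 11.07 tip box mm [ 35.6  47.8 155.7] yaw 1.571 F box [-0.2  0.   0.4] open -0.0
```

View pics/side7c.png

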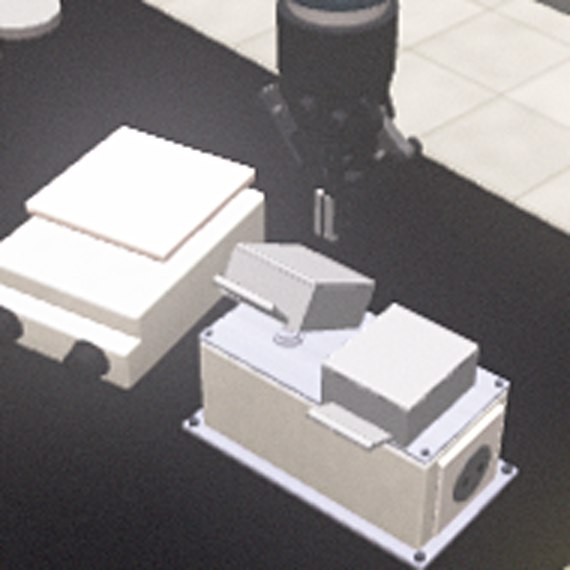

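The guard is caught mid-fall, falling free of the finger. I'll retreat upward and let it settle, then use the last picture (12th) for the check.

Emit:
move_arm(
  moves=[
    {"gripper":0,"x":0,"y":0,"z":-4,"roll":0},
    {"gripper":0,"x":0,"y":3,"z":-5,"roll":0},
    {"gripper":0,"x":0,"y":4,"z":0,"roll":0},
    {"gripper":0,"x":0,"y":0,"z":0,"roll":0},
    {"gripper":0,"x":0,"y":0,"z":0,"roll":0},
  ],
)

```text
time_s: 11.75
eef_pos: [0.7122, 0.083, 0.4176]
eef_rot: [-0.001, 0.657, 0.754, -0.001]
wrist_force: [0.4, 0.1, -0.1]
opening: -0.001
```

```bash
python3 -c "
from fit import *
st();shot('side','side8');shot('scene','scene8')
a=cv2.imread('pics/side0.png');b=cv2.imread('pics/side8.png')
cr=lambda i:cv2.resize(i[150:290,150:330],None,fx=2.2,fy=2.2,interpolation=2)
d=b[130:400,120:480]
cv2.imwrite('pics/cmp.png',np.vstack([np.hstack([cr(a),cr(b)]),cv2.resize(np.hstack([a[130:400,120:480],d]),(792,290))]))"
```

```text
t 11.75 tip box mm [105.4  47.9 244.6] yaw 1.571 F box [ 0.5  0.  -0.1] open -0.0
```

View pics/cmp.png

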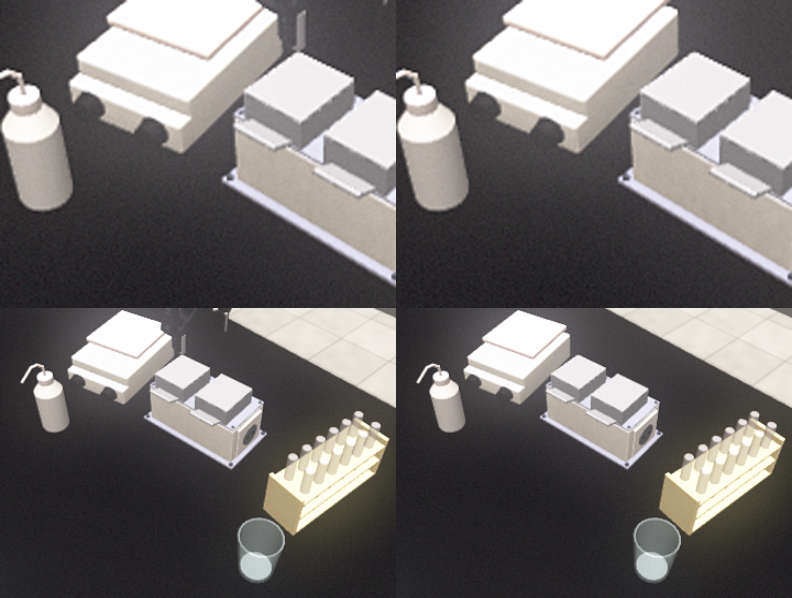

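The left guard is shut exactly as at the start (before on the left, after on the right), and nothing else has moved. Handing in.

```bash
python3 -c "
from bench import ctrl
print(ctrl.hand_in())"
```

```text
the job is handed in; nothing more can be done
None
```

The stirrer's outlet (left, +y side of the box) should now be on, and I handed the job in at about 12 s of the 64 s allowed.

- **Opening:** with the gripper shut, I pressed a fingertip on the left lip's front edge and dragged it up along its arc. This needed friction plus a forward push, because the moves cannot tilt the tool. The guard went past its balance point and rested fully open. The highest wrist force I read was about 8 N.
- **Switching:** I pushed the toggle from front to back. The force dropped to zero as it snapped, and the next picture showed it leaning back.
- **Closing:** I tipped the guard forward from behind. A picture caught it falling with the finger clear of it.

**Last checks:** the final side view matches the one from the start. The left guard is shut, and the right guard, stirrer, bottle, rack and beaker look unmoved. The tool was about 12 cm clear of the guard with no force on it.

The toggle cannot be seen under the shut guard, so its "on" state rests on the picture taken before closing. My first three move calls were refused because the rows lacked some fields; nothing moved. No check failed or disagreed.

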